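Stand the fallen rotor buckets up in their staging lane

ROBOT

A 6-joint arm with a two-finger parallel gripper is mounted at the origin on the work surface. World frame = base frame: x ahead of the robot, y to its left, z up, the work surface at z = 0. Lengths are in m, angles in degrees, forces in N, time in s.
With the tool pointing down it reaches from about 0.35 to 0.95 m from the base axis. Payload 17.4 kg.
Tool frame: the origin (TCP) lies on the mounting face of the last link; the fingertips stand 186 mm ahead of it and the grasp point (between the pads) lies 167 mm ahead of it; z points along the fingers, y is the direction in which the jaws open and shut (so a half turn about z gives the same grasp; the last joint's range is limited). The gripper opens to 93 mm and grips with 3 to 60 N. Pads are 15 mm wide; open, the fingers measure 128 mm over their backs; the gripper's body (75 mm by 188 mm) begins 65 mm behind the grasp point.
Start: joints at [-74.187, 6.646, 82.598, -0, 90.757, -2.166], TCP at [0.208, -0.642, 0.405] pointing down, gripper open.
Joint ranges: [-162.19, 162.19], [-47.58, 125.68], [4.15, 143.07], [-65.23, 245.23], [0.69, 171.88], [-170.13, 170.13]. Speed limits (degrees/s): [108.29, 108.29, 127.2, 180, 180, 180].

INTERFACE

Orientations are given as [roll, pitch, yaw] about the fixed x, y, z axes, in that order (R = Rz(yaw) Ry(pitch) Rx(roll)).
In Python, from plant import env gives the robot as it stands.
- The arm moves only by the shell command python3 -m handwheel 'ROWS' [FORCE]. ROWS is JSON, a list of rows, each an object of numbers: "fingers": the opening in per cent of the stroke, from 0 (shut) to 100 (fully open); "tx", "ty", "tz": the shift along the tool's x, y, z in cm; "ax", "ay", "az": the turn, a rotation vector about the tool's x, y, z in rad. In form: [{"fingers": .., "tx": .., "ty": .., "tz": .., "ax": .., "ay": .., "az": ..}, ...]. A call has 1 to 8 rows; each row is the pose to reach, as a shift and turn from the pose commanded when the call began, along the tool's axes at that moment; what a row does not reach only later rows make up. A row lasts 1/8 s, in which the tool goes at most 62.5 mm and 10.7 degrees, less where a joint would pass 70% of its speed; a pose out of reach is approached as far as the arm can. A call with a gripper value outside its range is refused whole. The fingers move at their own pace and stop on an object; FORCE is the grip in N (left out, the last holds). Time passes only in rows, so rows that repeat a pose let the fingers close. It gives the time, the measured TCP pose, the force and the opening at its end, in the units of the state.
- env.observe(): the state, without advancing time (a new reading comes with each control period).
- env.capture(name): name is "scene" or "side" or "wrist"; returns the picture (400x640x3 uint8, red, green, blue); there is no depth.
- env.camera_model(name): a dict with "intrinsics" (3x3 intrinsics, pixels), "view" (4x4, takes a point from world to camera coordinates); the wrist camera has in their place "mount" (4x4, takes a point from camera to tool coordinates, whose origin is the TCP and whose axes are the flange's). Camera axes: x right, y down, z forward; pixel columns grow to the right and rows downward; lengths in m; the calibration is good to about 2 mm. A picture is of the moment at which its call begins: read the wrist's pose just before it. camera_model takes no time and is no camera call.
- env.job_done(): hands the job in, once; it reports no verdict.
Trained networks look in the newest picture that a camera, given by its name, has taken for a name from the list of things; names that differ only in an ending like _2 or _b are one class to them, and where a whole thing is asked for, a point or a joint stands for the part that bears it (a point fixed in the world has none). Each returns a list of dicts, best first, with "score" (0 to 1); they miss things now and then, are a little off and sometimes report something else, mostly with a low value. They report only what shows in the picture. A call takes as long as a camera call.
- env.find_in(camera, target): "centre" ([row, column] in pixels, amid what is visible of it).
- env.silhouettes(camera, target): "region" (400x640 bool, what is visible of it) and "centre" ([row, column] in pixels, amid what is visible of it).
The state is a dict: "t": time; "q": joint angles; "qvel": joint speeds; "effort": joint torques, N m; "ee_pos": TCP position; "ee_rot": TCP orientation; "ft_force": force on the tool from outside, world axes, zero at the start; "moment": the same for the moment, N m; "opening": finger opening in m.
Only numpy, scipy, OpenCV 4.12 (cv2) and the standard library are available. Lean on these libraries where they do the work, as an engineer would, in place of code of your own. Each camera call takes 0.05 s, during which the arm holds its last target. There are 200 camera calls.

TASK

The two tall open centrifuge buckets have fallen over in the staging lane. Stand each of them upright, mouth up, on the floor of the lane, one in each bay between the squat buckets; tip them up in place rather than lifting them out of the lane. Leave the squat buckets, the lane, the bottle, the dishes and the tube rack undisturbed.

Things in the scene. Friction and masses are not known exactly. Their poses are not given: they have to be found in the camera images.
- lane: Aluminium channel fixed to the bench: 730 long (its y axis), 76 wide outside, 68 inside (x axis), floor 4 thick with a 24 wide slot along its middle, in which a lying bucket rests 2 lower, side rails and end stops 4 thick, tops 22 above the bench. Origin at the centre of its underside, z up. Squat buckets stand near its ends and middle; a tall one lies in each 260 long bay between.
- tall_a: Tall open steel centrifuge bucket, a round cup with four flat dark patches round it nearer the mouth: outer diameter 60, height 95, wall 4, base 7 thick, about 0.26 kg. Origin on its axis at mid height; z axis from base to mouth. Starts lying along the lane, mouth towards the lane's +y end, in either bay; free spaces at base and mouth 45 to 120.
- tall_b: Tall open steel centrifuge bucket, a round cup with four flat dark patches round it nearer the mouth: outer diameter 60, height 95, wall 4, base 7 thick, about 0.26 kg. Origin on its axis at mid height; z axis from base to mouth. Starts lying along the lane, mouth towards the lane's -y end, in either bay; free spaces at base and mouth 45 to 120.
- squat_left: Squat standing steel bucket with a grey cap, outer diameter 60, height 60, origin at the centre of its underside, z up. Stands in the lane near its +y end; leave it alone.
- squat_mid: Squat standing steel bucket with a grey cap, outer diameter 60, height 60, origin at the centre of its underside, z up. Stands in the lane near its middle; leave it alone.
- squat_right: Squat standing steel bucket with a grey cap, outer diameter 60, height 60, origin at the centre of its underside, z up. Stands in the lane near its -y end; leave it alone.
- reagent: Amber reagent bottle standing on the bench beyond the lane, diameter 64, height 150; origin at the centre of its underside, z up. Bystander.
- dishes: Stack of three clear culture dishes on the bench on the robot's side of the lane, diameter 88, height 47; origin at the centre of its underside, z up. Bystander.
- tube_rack: White tube rack fixed to the bench on the robot's side of the lane, 60 (x) by 150 (y), 40 high, with tube caps up to 52; origin at the centre of its underside. Bystander.

How it is judged:
By the outcome, as a careful person would: the job done as asked, in the order asked, and still so for the second after the job is handed in, with the robot touching nothing.
It also fails if it takes over 72 s, if anything falls off the work surface, if the arm or the gripper's body presses on something with over 40 N, if the wrist force passes 120 N, or if a joint passes its speed limit or range.

## Working session

There is one attempt and no reset: what is moved stays moved. The work goes in short steps, Python scripts to look and compute and a shell command to move; the robot and the scene stay as the last step left them, time stands still between calls to the robot, and variables do not carry over. Pictures are saved under pics/ and viewed, about 8 in all and at most 12, crops included, and the job is handed in when it is done.

```bash
ls; mkdir -p pics
cat > h.py <<'E'
import numpy as np,cv2
from plant import env
from scipy.spatial.transform import Rotation as R
def snap(c,name=None):
    s=env.observe(); im=env.capture(c)
    if name: cv2.imwrite(f'pics/{name}.png',im[:,:,::-1])
    m=env.camera_model(c); K=np.array(m['intrinsics'])
    if 'view' in m: V=np.array(m['view'])
    else:
        T=np.eye(4);T[:3,:3]=R.from_euler('xyz',s['ee_rot'],degrees=True).as_matrix();T[:3,3]=s['ee_pos']
        V=np.linalg.inv(T@np.array(m['mount']))
    return im,K,V
def px(K,V,P):
    P=np.atleast_2d(P);c=P@V[:3,:3].T+V[:3,3];u=c@K.T;return u[:,:2]/u[:,2:]
def ray(K,V,uv,z):
    d=V[:3,:3].T@np.linalg.inv(K)@np.array([uv[0],uv[1],1.]);o=-V[:3,:3].T@V[:3,3]
    return o+d*(z-o[2])/d[2]
E
python3 - <<'E'
from h import *
for c in ['scene','side']:
    im,K,V=snap(c,c+'0')
    print(c,K.tolist(),np.round(V,3).tolist())
    for n in ['tall_a','squat_left','lane','reagent','dishes','tube_rack']:
        for d in env.silhouettes(c,n)[:4]:
            r,cc=d['centre'];
            ys,xs=np.where(d['region'])
            print(n,round(d['score'],2),np.round(d['centre']),xs.min(),xs.max(),ys.min(),ys.max(),np.round(ray(K,V,(cc,r),.03),3))
print(env.observe())
E
```

```text
pics
scene [[476.293401009935, 0.0, 320.6219455771026], [0.0, 476.293401009935, 202.54482525482794], [0.0, 0.0, 1.0]] [[-0.912, 0.411, 0.019, 0.501], [0.258, 0.608, -0.751, -0.105], [-0.32, -0.68, -0.66, 1.254], [0.0, 0.0, 0.0, 1.0]]
tall_a 0.9 [246. 347.] 322 368 222 272 [0.547 0.124 0.03 ]
tall_a 0.71 [165. 281.] 262 298 145 184 [ 0.574 -0.185  0.03 ]
squat_left 0.67 [308. 394.] 378 413 285 331 [0.538 0.295 0.03 ]
lane 0.91 [269. 345.] 238 425 131 346 [0.578 0.179 0.03 ]
reagent 0.95 [213. 260.] 247 278 177 244 [ 0.678 -0.039  0.03 ]
dishes 0.76 [272. 420.] 397 444 250 299 [0.448 0.243 0.03 ]
tube_rack 0.56 [133. 295.] 273 317 111 154 [ 0.487 -0.307  0.03 ]
side [[367.867920170923, 0.0, 317.79133975390386], [0.0, 367.867920170923, 192.2641401916182], [0.0, 0.0, 1.0]] [[-0.863, -0.505, -0.005, 0.486], [-0.336, 0.584, -0.739, 0.228], [0.376, -0.636, -0.674, 0.611], [0.0, 0.0, 0.0, 1.0]]
tall_a 0.91 [244. 291.] 265 314 214 269 [0.546 0.132 0.03 ]
tall_a 0.76 [155. 349.] 334 369 134 175 [ 0.578 -0.181  0.03 ]
squat_left 0.85 [316. 241.] 220 259 289 339 [0.533 0.3   0.03 ]
squat_left 0.
[... 426 characters left out ...]
ack 0.6 [143. 406.] 387 423 119 164 [ 0.471 -0.302  0.03 ]
{'t': 0.7, 'q': array([-7.41856572e+01,  6.64543796e+00,  8.25978375e+01,  2.59159062e-03,
        9.07545707e+01, -2.16616600e+00]), 'qvel': array([ 0.01845081, -0.08667094, -0.01046313, -0.00726685,  0.01106947,
       -0.09453356]), 'effort': array([ 1.85595920e-03, -7.20858479e+01, -6.22677541e+01,  7.81505462e-02,
        1.81646581e-02,  3.26707357e-05]), 'ee_pos': array([ 0.20836192, -0.64204246,  0.40475379]), 'ee_rot': array([ 1.79997750e+02, -2.50810399e-03,  1.79805430e+01]), 'ft_force': array([-0.17858384, -0.42328743,  0.73411502]), 'moment': array([-0.01366223,  0.00297126,  0.03817684]), 'opening': 0.09314982011936432}
```

```bash
python3 -c "
import cv2,numpy as np
a=cv2.imread('pics/scene0.png');b=cv2.imread('pics/side0.png')
cv2.imwrite('pics/both0.png',cv2.resize(np.vstack([a,b]),(480,600)))"
```

```text
(no output)
```

View pics/scene0.png

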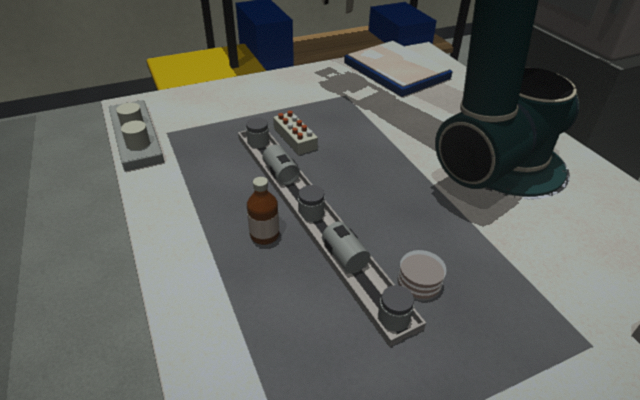

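The scene shows the lane with a squat bucket at each end and one in the middle. The tall buckets lie at about (347,246) px in the +y bay and (281,165) px in the −y bay. The bottle (262,215) stands beyond the lane, and the dishes (420,272) and rack (295,133) are on the near side. Next I move above the lane to look with the wrist camera.

```bash
python3 -m handwheel '[{"fingers":100,"tx":23.5,"ty":-25,"tz":-2,"az":-0.67},{"fingers":100,"tx":23.5,"ty":-25,"tz":-2,"az":-0.67},{"fingers":100,"tx":23.5,"ty":-25,"tz":-2,"az":-0.67},{"fingers":100,"tx":47,"ty":-50,"tz":-4.5,"az":-1.35},{"fingers":100,"tx":47,"ty":-50,"tz":-4.5,"az":-1.35},{"fingers":100,"tx":47,"ty":-50,"tz":-4.5,"az":-1.35},{"fingers":100,"tx":47,"ty":-50,"tz":-4.5,"az":-1.35},{"fingers":100,"tx":47,"ty":-50,"tz":-4.5,"az":-1.35}]' 30
cat >> h.py <<'E'
def to(pos,rot):
    """rows' tx.. (cm) and a.. (rad) from the present pose to a world target pose"""
    s=env.observe();A=R.from_euler('xyz',s['ee_rot'],degrees=True);B=R.from_euler('xyz',rot,degrees=True) if not isinstance(rot,R) else rot
    print('t',round(s['t'],2),'pos',np.round(s['ee_pos'],4),'rot',np.round(s['ee_rot'],2),'open',round(s['opening'],4),'f',np.round(s['ft_force'],1))
    print('shift cm',np.round(A.inv().apply(np.array(pos)-s['ee_pos'])*100,2),'turn',np.round((A.inv()*B).as_rotvec(),3))
E
python3 -c "
from h import *
to([.5,-.02,.45],[180,0,95.4]); print(env.camera_model('wrist'))"
```

```text
t 0.7 pos [ 0.2084 -0.642   0.4048] rot [180.    -0.    17.98] open 0.0931 f [-0.2 -0.4  0.7]
shift cm [ 46.94 -50.16  -4.52] turn [ 0.    -0.    -1.351]
{'intrinsics': array([[289.49039826,   0.        , 321.7277788 ],
       [  0.        , 289.49039826, 200.48504986],
       [  0.        ,   0.        ,   1.        ]]), 'mount': array([[-3.34099875e-04, -9.56736784e-01, -2.90954660e-01,
         8.14228843e-02],
       [ 9.99999944e-01, -3.20297069e-04, -9.50659086e-05,
        -8.06270816e-04],
       [-2.23887304e-06, -2.90954675e-01,  9.56736838e-01,
         1.96108867e-02],
       [ 0.00000000e+00,  0.00000000e+00,  0.00000000e+00,
         1.00000000e+00]])}$[0]: bad value
```

```bash
python3 -m handwheel '[{"fingers":100,"tx":23.5,"ty":-25,"tz":-2,"ax":0,"ay":0,"az":-0.67},{"fingers":100,"tx":23.5,"ty":-25,"tz":-2,"ax":0,"ay":0,"az":-0.67},{"fingers":100,"tx":23.5,"ty":-25,"tz":-2,"ax":0,"ay":0,"az":-0.67},{"fingers":100,"tx":47,"ty":-50,"tz":-4.5,"ax":0,"ay":0,"az":-1.35},{"fingers":100,"tx":47,"ty":-50,"tz":-4.5,"ax":0,"ay":0,"az":-1.35},{"fingers":100,"tx":47,"ty":-50,"tz":-4.5,"ax":0,"ay":0,"az":-1.35},{"fingers":100,"tx":47,"ty":-50,"tz":-4.5,"ax":0,"ay":0,"az":-1.35},{"fingers":100,"tx":47,"ty":-50,"tz":-4.5,"ax":0,"ay":0,"az":-1.35}]' 30;echo
python3 -c "
from h import *
to([.5,-.02,.45],[180,0,95.4])"
```

```text
t: 1.7
ee_pos: [0.4214, -0.1888, 0.4374]
ee_rot: [179.9, 0.0, 95.5]
ft_force: [1.0, -1.1, -0.2]
opening: 0.0927

t 1.7 pos [ 0.4214 -0.1888  0.4374] rot [1.7995e+02 3.0000e-02 9.5520e+01] open 0.0927 f [ 1.  -1.1 -0.2]
shift cm [16.04  9.45 -1.26] turn [0.001 0.001 0.002]
```

```bash
python3 -m handwheel '[{"fingers":100,"tx":21,"ty":16,"tz":-5,"ax":0,"ay":0,"az":0},{"fingers":100,"tx":21,"ty":16,"tz":-5,"ax":0,"ay":0,"az":0},{"fingers":100,"tx":21,"ty":16,"tz":-5,"ax":0,"ay":0,"az":0},{"fingers":100,"tx":21,"ty":16,"tz":-5,"ax":0,"ay":0,"az":0},{"fingers":100,"tx":21,"ty":16,"tz":-5,"ax":0,"ay":0,"az":0},{"fingers":100,"tx":21,"ty":16,"tz":-5,"ax":0,"ay":0,"az":0},{"fingers":100,"tx":21,"ty":16,"tz":-5,"ax":0,"ay":0,"az":0}]'
python3 - <<'E'
from h import *
im,K,V=snap('wrist','w1')
for n,z in [('tall_a',.05),('squat_left',.06),('reagent',.15),('dishes',.047),('tube_rack',.04)]:
    for d in env.silhouettes('wrist',n)[:4]:
        if d['score']<.4: continue
        c=max(cv2.findContours(d['region'].astype(np.uint8),0,2)[0],key=cv2.contourArea)
        b=cv2.boxPoints(cv2.minAreaRect(c))
        print(n,round(d['score'],2),np.round(d['centre']),'box',np.round(b).tolist(),[np.round(ray(K,V,p,z)[:2],3).tolist() for p in b],'c',np.round(ray(K,V,d['centre'][::-1],z),3))
E
```

```text
t: 2.58
ee_pos: [0.5605, 0.0322, 0.4868]
ee_rot: [-180.0, 0.0, 95.3]
ft_force: [-0.2, 0.7, -0.1]
opening: 0.0931
tall_a 0.98 [284. 319.] box [[299.0, 262.0], [335.0, 262.0], [335.0, 300.0], [299.0, 300.0]] [[0.538, -0.119], [0.595, -0.114], [0.603, -0.185], [0.542, -0.19]] c [ 0.573 -0.158  0.05 ]
tall_a 0.56 [ 98. 318.] box [[299.0, 64.0], [342.0, 64.0], [342.0, 139.0], [299.0, 139.0]] [[0.517, 0.172], [0.574, 0.177], [0.585, 0.081], [0.524, 0.075]] c [0.546 0.132 0.05 ]
reagent 0.86 [202. 404.] box [[362.0, 200.0], [391.0, 166.0], [446.0, 212.0], [417.0, 246.0]] [[0.607, 0.022], [0.634, 0.065], [0.706, 0.017], [0.681, -0.029]] c [0.656 0.025 0.15 ]
dishes 0.97 [ 16. 251.] box [[211.0, 0.0], [283.0, 0.0], [283.0, 42.0], [211.0, 42.0]] [[0.402, 0.235], [0.492, 0.244], [0.495, 0.196], [0.401, 0.188]] c [0.452 0.222 0.047]
tube_rack 0.61 [360. 263.] box [[242.0, 332.0], [278.0, 328.0], [284.0, 386.0], [248.0, 389.0]] [[0.445, -0.274], [0.509, -0.26], [0.527, -0.391], [0.458, -0.407]] c [ 0.484 -0.333  0.04 ]
```

View pics/w1.png

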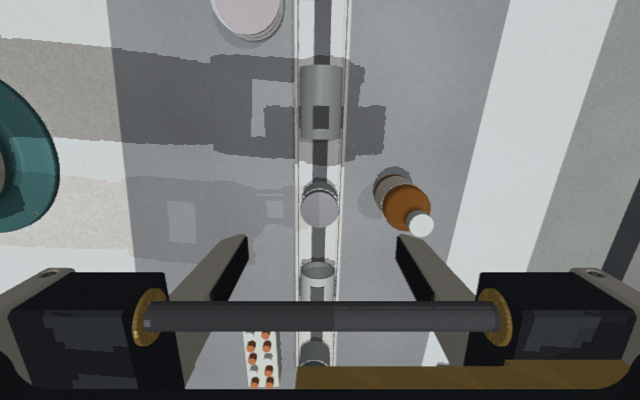

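The wrist view shows the left bucket at (320,102) px with its patch towards −y, so that one is tall_b. The right bucket's open mouth faces +y at (318,270), so that is tall_a. The patches face up, so there are flats on the sides too. Now to refine the lane and bucket coordinates.

Run:
```python
from h import *
im,K,V=snap('wrist')
g=cv2.cvtColor(im,cv2.COLOR_RGB2GRAY).astype(int)
for r in (50,155,232,250):
    print(r,g[r,288:356].tolist())
def f(u,v,z): return np.round(ray(K,V,(u,v),z),4)
print('bucket L base',f(320.5,64,.06),'mouth',f(320.5,139,.06),'sides',f(299.5,100,.04),f(342,100,.04))
print('bucket R mouth lowrim',f(317,262,.008),'toprim',f(317,285,.062))
print('squat mid top',[f(u,v,.06).tolist() for u,v in((320,184),(320,227),(301,205),(340,205))])
print(g[250:300,318].tolist())
```

```text
50 [148, 149, 147, 137, 131, 139, 195, 206, 203, 149, 190, 205, 205, 205, 206, 206, 205, 204, 205, 205, 206, 206, 205, 206, 206, 162, 111, 96, 97, 99, 99, 99, 101, 101, 99, 100, 101, 102, 101, 99, 96, 111, 194, 206, 206, 204, 205, 205, 205, 205, 206, 205, 205, 199, 197, 199, 195, 143, 190, 206, 204, 170, 150, 149, 150, 152, 151, 151]
155 [94, 94, 95, 95, 83, 77, 95, 139, 148, 116, 124, 142, 145, 146, 146, 148, 147, 147, 150, 150, 150, 149, 151, 148, 101, 62, 62, 61, 62, 62, 62, 61, 62, 62, 61, 62, 61, 58, 67, 137, 148, 149, 148, 146, 147, 147, 148, 147, 147, 134, 126, 126, 116, 103, 140, 149, 121, 97, 92, 93, 93, 94, 93, 94, 93, 93, 94, 100]
232 [149, 149, 148, 148, 140, 135, 140, 183, 200, 169, 154, 195, 205, 204, 204, 204, 205, 205, 206, 206, 206, 207, 207, 161, 107, 91, 93, 92, 94, 95, 94, 93, 94, 94, 92, 88, 94, 192, 206, 205, 204, 204, 204, 204, 205, 205, 205, 198, 195, 176, 159, 195, 203, 169, 150, 149, 150, 149, 149, 149, 149, 149, 151, 152, 150, 149, 149, 149]
250 [142, 143, 144, 146, 144, 133, 134, 182, 202, 171, 155, 195, 206, 204, 204, 204, 205, 205, 205, 205, 205, 207, 206, 150, 94, 90, 93, 92, 93, 92, 93, 93, 93, 95, 91, 97, 147, 197, 206, 205, 205, 203, 204, 203, 204, 205, 204, 197, 192, 152, 193, 205, 169, 146, 145, 146, 146, 145, 144, 147, 146, 146, 145, 146, 146, 146, 147, 147]
bucket L base [0.5462 0.1735 0.06  ] mouth [0.5548 0.0792 0.06  ] sides [0.5209 0.128  0.04  ] [0.5799 0.1334 0.04  ]
bucket R mouth lowrim [ 0.5682 -0.1392  0.008 ] toprim [ 0.57   -0.1505  0.062 ]
squat mid top [[0.5599, 0.0155, 0.06], [0.5659, -0.0511, 0.06], [0.5348, -0.0189, 0.06], [0.5922, -0.0136, 0.06]]
[93, 92, 92, 93, 92, 94, 94, 93, 62, 57, 56, 65, 116, 129, 129, 129, 129, 109, 107, 109, 108, 108, 109, 108, 107, 109, 108, 107, 98, 157, 189, 188, 187, 188, 188, 188, 187, 130, 93, 90, 92, 92, 90, 90, 91, 91, 91, 90, 91, 91]
```

```bash
cat >> h.py <<'E'
def pose(g,lean,ly):
    """TCP pose for grasp point g; lean = turn about tool y (deg, + : back towards lane -y)"""
    B=R.from_euler('xyz',[180,0,90+ly],degrees=True)*R.from_euler('y',lean,degrees=True)
    return np.array(g)-B.apply([0,0,.167]),B
E
python3 - <<'E'
from h import *
im,K,V=snap('wrist')
f=lambda u,v,z: ray(K,V,(u,v),z)
a=(f(293.6,50,.022)+f(349.4,50,.022))/2; b=(f(294.6,232,.022)+f(341.6,232,.022))/2
for r,l,rr in((50,293.6,349.4),(155,294.2,344.6),(232,294.6,341.6),(250,294.7,340.2)):
    p,q=f(l,r,.022),f(rr,r,.022); print(r,np.round((p+q)/2,4),round(np.linalg.norm(q-p),4))
ly=np.degrees(np.arctan2(-(a-b)[0],(a-b)[1]));print('lane yaw',ly)
cx=lambda y:a[0]+(y-a[1])*(a-b)[0]/(a-b)[1]
y=.109; print('grip x',cx(y))
to(*pose([cx(y),y,.15],45,ly)); to(*pose([cx(y),y,.043],45,ly))
E
```

```text
50 [0.5454 0.197  0.022 ] 0.0775
155 [0.5555 0.0519 0.022 ] 0.0774
232 [ 0.5648 -0.0756  0.022 ] 0.0782
250 [ 0.5666 -0.1086  0.022 ] 0.0772
lane yaw 4.071964792410029
grip x 0.5516265875117429
t 2.98 pos [0.5608 0.0328 0.487 ] rot [179.99   0.    95.3 ] open 0.0933 f [-0.1  0.1 -0.7]
shift cm [-4.14 -0.47 21.9 ] turn [-0.008  0.785  0.02 ]
t 2.98 pos [0.5608 0.0328 0.487 ] rot [179.99   0.    95.3 ] open 0.0933 f [-0.1  0.1 -0.7]
shift cm [-4.14 -0.47 32.6 ] turn [-0.008  0.785  0.02 ]
```

```bash
python3 -m handwheel '[{"fingers":100,"tx":-4.1,"ty":-0.5,"tz":21.9,"ax":-0.008,"ay":0.785,"az":0.02},{"fingers":100,"tx":-4.1,"ty":-0.5,"tz":21.9,"ax":-0.008,"ay":0.785,"az":0.02},{"fingers":100,"tx":-4.1,"ty":-0.5,"tz":21.9,"ax":-0.008,"ay":0.785,"az":0.02},{"fingers":100,"tx":-4.1,"ty":-0.5,"tz":21.9,"ax":-0.008,"ay":0.785,"az":0.02},{"fingers":100,"tx":-4.1,"ty":-0.5,"tz":21.9,"ax":-0.008,"ay":0.785,"az":0.02},{"fingers":100,"tx":-4.1,"ty":-0.5,"tz":21.9,"ax":-0.008,"ay":0.785,"az":0.02},{"fingers":100,"tx":-4.1,"ty":-0.5,"tz":21.9,"ax":-0.008,"ay":0.785,"az":0.02},{"fingers":100,"tx":-4.1,"ty":-0.5,"tz":21.9,"ax":-0.008,"ay":0.785,"az":0.02}]'
python3 - <<'E'
from h import *
to(*pose([.5516,.109,.043],45,4.07))
im,K,V=snap('side','s2')
g=lambda y,z:[.5516-(y-.109)*.071,y,z]
print(np.round(px(K,V,[g(.1735,.062),g(.0785,.062),g(.109,.043)])))
im,K,V=snap('wrist','w2')
print(np.round(px(K,V,[g(.1735,.062),g(.0785,.062),g(.109,.062)])))
cv2.imwrite('pics/v2.png',np.vstack([cv2.imread('pics/s2.png')[100:400],cv2.imread('pics/w2.png')[:290]]))
E
```

```text
t: 3.98
ee_pos: [0.56, -0.0077, 0.2695]
ee_rot: [179.8, -44.9, 94.3]
ft_force: [0.1, 0.7, 0.5]
opening: 0.0927
t 3.98 pos [ 0.56   -0.0077  0.2695] rot [179.85 -44.86  94.29] open 0.0927 f [0.1 0.7 0.5]
shift cm [-7.73 -0.03  7.6 ] turn [-0.     0.002  0.003]
[[277. 247.]
 [302. 213.]
 [295. 230.]]
[[322. 223.]
 [322. 334.]
 [322. 294.]]
```

View pics/v2.png

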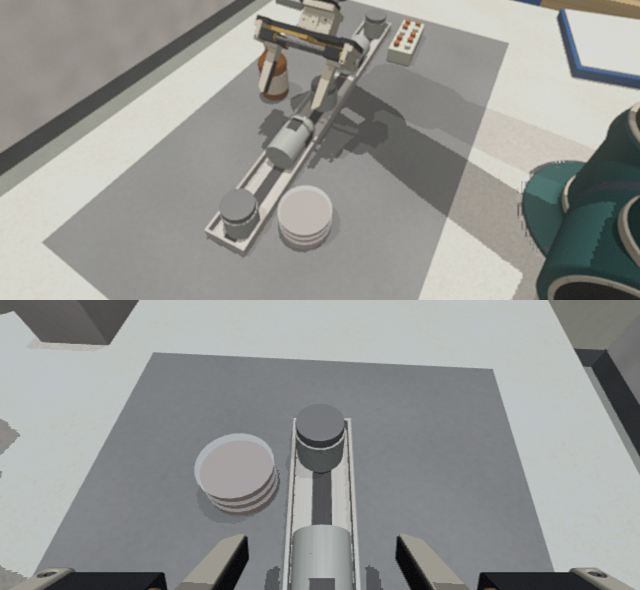

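Aligned: in the lower (wrist) part the bucket is centred at about (322,560) between the fingers, and the side view (upper part) shows the gripper leaning over the mouth end at (295,130), clear of the middle squat bucket. Next: descend and grip.

```bash
python3 -m handwheel '[{"fingers":100,"tx":-3.8,"ty":0,"tz":3.8,"ax":0,"ay":0,"az":0},{"fingers":100,"tx":-7.7,"ty":0,"tz":7.6,"ax":0,"ay":0,"az":0},{"fingers":100,"tx":-7.7,"ty":0,"tz":7.6,"ax":0,"ay":0,"az":0},{"fingers":100,"tx":-7.7,"ty":0,"tz":7.6,"ax":0,"ay":0,"az":0},{"fingers":100,"tx":-7.7,"ty":0,"tz":7.6,"ax":0,"ay":0,"az":0}]' 35
python3 - <<'E'
from h import *
to(*pose([.5516,.109,.043],45,4.07))
E
python3 -m handwheel '[{"fingers":50,"tx":0,"ty":0,"tz":0,"ax":0,"ay":0,"az":0},{"fingers":50,"tx":0,"ty":0,"tz":0,"ax":0,"ay":0,"az":0},{"fingers":50,"tx":0,"ty":0,"tz":0,"ax":0,"ay":0,"az":0},{"fingers":50,"tx":0,"ty":0,"tz":0,"ax":0,"ay":0,"az":0},{"fingers":50,"tx":0,"ty":0,"tz":0,"ax":0,"ay":0,"az":0},{"fingers":50,"tx":0,"ty":0,"tz":0,"ax":0,"ay":0,"az":0}]' 35
```

```text
t: 4.7
ee_pos: [0.5606, -0.0089, 0.1623]
ee_rot: [179.8, -44.9, 94.3]
ft_force: [0.8, -0.3, 0.6]
opening: 0.0933
t 4.7 pos [ 0.5606 -0.0089  0.1623] rot [179.76 -44.94  94.3 ] open 0.0933 f [ 0.8 -0.3  0.6]
shift cm [-0.07 -0.06  0.1 ] turn [0.001 0.001 0.003]
t: 5.45
ee_pos: [0.5599, -0.0089, 0.1598]
ee_rot: [-180.0, -45.0, 94.1]
ft_force: [-0.3, -0.6, 2.4]
opening: 0.0583
```

```bash
cat >> h.py <<'E'
def arc(phis,sgn,ly,phi0,lean0,off,C,Y=None,ends=(.003,.005)):
    """sgn +1: mouth to lane -y (lean falls with phi). off=(dy along lane, dz) of grasp from bucket centre when lying, C=(x,y) centre"""
    s=env.observe();A=R.from_euler('xyz',s['ee_rot'],degrees=True)
    l=np.radians(ly);ey=np.array([-np.sin(l),np.cos(l),0])
    print('now',np.round(s['ee_pos'],4),np.round(s['ee_rot'],1),'grasp',np.round(s['ee_pos']+A.apply([0,0,.167]),4))
    for p in phis:
        r=np.radians(p);h=ends[0]+(ends[1]-ends[0])*p/90
        zc=h+.0475*np.sin(r)+.03*np.cos(r)
        dy=off[0]*np.cos(r)+sgn*off[1]*np.sin(r); dz=-sgn*off[0]*np.sin(r)+off[1]*np.cos(r)
        g=np.array([C[0],C[1],zc+dz])+ey*dy
        P,B=pose(g,lean0-sgn*p,ly)
        print(p,'t',np.round(A.inv().apply(P-s['ee_pos'])*100,2),'a',np.round((A.inv()*B).as_rotvec(),3))
E
python3 - <<'E'
from h import *
arc([6,12,18,24,30,36,42,48],1,4.07,0,45,(-.0175,.010),(.5503,.1265))
E
```

```text
now [ 0.5599 -0.0089  0.1598] [-180.   -45.    94.1] grasp [0.5514 0.1089 0.0417]
6 t [ 2.4   0.   -0.38] a [-0.001 -0.104  0.001]
12 t [ 4.66  0.01 -0.46] a [-0.001 -0.209  0.001]
18 t [ 6.85  0.01 -0.3 ] a [-0.001 -0.314  0.001]
24 t [8.95 0.01 0.09] a [-0.001 -0.419  0.001]
30 t [1.093e+01 1.000e-02 7.100e-01] a [-0.001 -0.523  0.001]
36 t [1.278e+01 1.000e-02 1.540e+00] a [-0.001 -0.628  0.001]
42 t [1.448e+01 1.000e-02 2.580e+00] a [-0.001 -0.733  0.001]
48 t [16.    0.02  3.82] a [-0.    -0.837  0.001]
```

```bash
python3 -m handwheel '[{"fingers":50,"tx":2.4,"ty":0,"tz":-0.4,"ax":0,"ay":-0.104,"az":0},{"fingers":50,"tx":4.65,"ty":0,"tz":-0.46,"ax":0,"ay":-0.209,"az":0},{"fingers":50,"tx":6.85,"ty":0,"tz":-0.3,"ax":0,"ay":-0.314,"az":0},{"fingers":50,"tx":8.95,"ty":0,"tz":0.1,"ax":0,"ay":-0.419,"az":0},{"fingers":50,"tx":10.9,"ty":0,"tz":0.7,"ax":0,"ay":-0.523,"az":0},{"fingers":50,"tx":12.8,"ty":0,"tz":1.54,"ax":0,"ay":-0.628,"az":0},{"fingers":50,"tx":14.5,"ty":0,"tz":2.58,"ax":0,"ay":-0.733,"az":0},{"fingers":50,"tx":16.0,"ty":0,"tz":3.82,"ax":0,"ay":-0.837,"az":0}]' 35
python3 - <<'E'
from h import *
arc([54,60,66,72,78,84,90],1,4.07,0,45,(-.0175,.010),(.5503,.1265))
im,K,V=snap('side','s3'); cv2.imwrite('pics/s3c.png',cv2.resize(im[120:370,160:420,::-1],None,fx=2,fy=2))
E
```

```text
t: 6.45
ee_pos: [0.5496, 0.1316, 0.2459]
ee_rot: [180.0, 3.2, 94.1]
ft_force: [0.0, -0.6, -2.6]
opening: 0.0581
now [0.5496 0.1316 0.2459] [180.    3.2  94.1] grasp [0.5503 0.1224 0.0792]
54 t [ 1.88  0.04 -0.04] a [ 0.    -0.102  0.001]
60 t [3.82 0.04 0.19] a [ 0.    -0.206  0.001]
66 t [5.72 0.04 0.67] a [ 0.    -0.311  0.001]
72 t [7.57 0.04 1.41] a [ 0.    -0.416  0.001]
78 t [9.34 0.04 2.41] a [ 0.    -0.52   0.001]
84 t [11.03  0.05  3.64] a [ 0.    -0.625  0.001]
90 t [12.6   0.05  5.09] a [ 0.001 -0.73   0.001]
```

View pics/s3c.png

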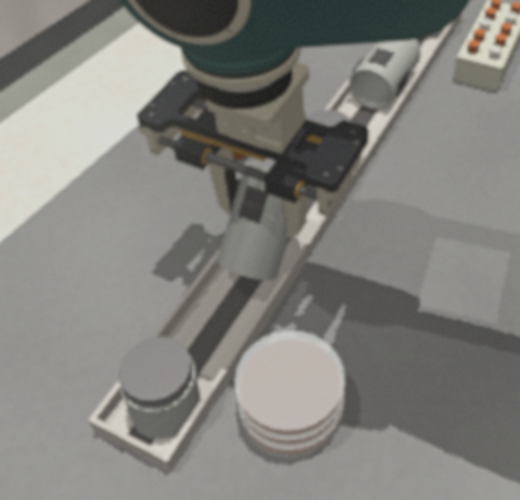

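The crop shows tall_b at about 45°, held firmly at (255,235) px with its base in the lane. I continue the tip to upright.

```bash
python3 -m handwheel '[{"fingers":50,"tx":1.9,"ty":0,"tz":0,"ax":0,"ay":-0.102,"az":0},{"fingers":50,"tx":3.8,"ty":0,"tz":0.2,"ax":0,"ay":-0.206,"az":0},{"fingers":50,"tx":5.7,"ty":0,"tz":0.67,"ax":0,"ay":-0.311,"az":0},{"fingers":50,"tx":7.57,"ty":0,"tz":1.4,"ax":0,"ay":-0.416,"az":0},{"fingers":50,"tx":9.35,"ty":0,"tz":2.4,"ax":0,"ay":-0.52,"az":0},{"fingers":50,"tx":11.0,"ty":0,"tz":3.64,"ax":0,"ay":-0.625,"az":0},{"fingers":50,"tx":12.6,"ty":0,"tz":5.1,"ax":0,"ay":-0.73,"az":0},{"fingers":50,"tx":12.6,"ty":0,"tz":5.1,"ax":0,"ay":-0.73,"az":0}]' 35
python3 - <<'E'
from h import *
arc([90],1,4.07,0,45,(-.0175,.010),(.5503,.1265),ends=(.004,.004))
im,K,V=snap('scene','c4'); cv2.imwrite('pics/c4c.png',cv2.resize(im[170:340,260:460,::-1],None,fx=3,fy=3))
E
```

```text
t: 7.5
ee_pos: [0.5406, 0.2543, 0.1868]
ee_rot: [-179.7, 44.8, 94.4]
ft_force: [-0.6, -0.1, -2.7]
opening: 0.058
now [0.5406 0.2543 0.1868] [-179.7   44.8   94.4] grasp [0.5488 0.1369 0.0683]
90 t [-0.02  0.06 -0.02] a [-0.001 -0.003  0.004]
```

View pics/c4c.png

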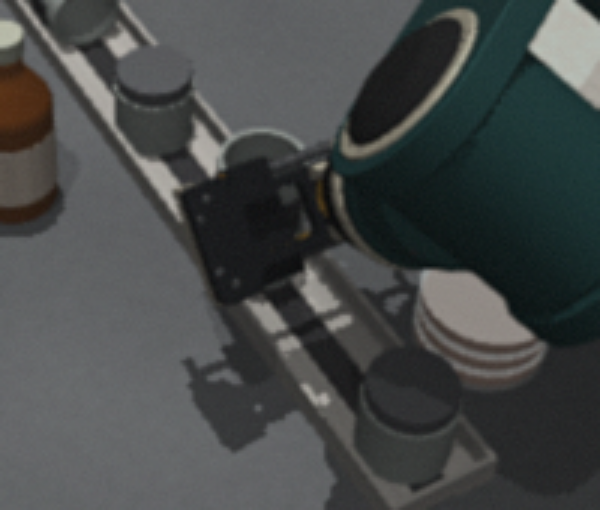

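tall_b is upright in the gripper, mouth at (262,150) in the crop, and the force reading says its full weight is still carried. I lower it until it is on the floor.

```bash
python3 -m handwheel '[{"fingers":50,"tx":0.07,"ty":0,"tz":0.07,"ax":0,"ay":0,"az":0},{"fingers":50,"tx":0.07,"ty":0,"tz":0.07,"ax":0,"ay":0,"az":0},{"fingers":50,"tx":0.07,"ty":0,"tz":0.07,"ax":0,"ay":0,"az":0}]' 35
python3 -m handwheel '[{"fingers":50,"tx":0.07,"ty":0,"tz":0.07,"ax":0,"ay":0,"az":0},{"fingers":50,"tx":0.07,"ty":0,"tz":0.07,"ax":0,"ay":0,"az":0},{"fingers":50,"tx":0.07,"ty":0,"tz":0.07,"ax":0,"ay":0,"az":0}]' 35
```

```text
t: 7.92
ee_pos: [0.541, 0.2534, 0.1878]
ee_rot: [180.0, 44.7, 94.1]
ft_force: [0.8, -0.8, -2.0]
opening: 0.0581
t: 8.3
ee_pos: [0.5409, 0.2539, 0.1865]
ee_rot: [-180.0, 44.8, 94.1]
ft_force: [0.1, -0.4, -1.3]
opening: 0.0578
```

```bash
for i in 1 2; do python3 -m handwheel '[{"fingers":50,"tx":0.07,"ty":0,"tz":0.07,"ax":0,"ay":0,"az":0},{"fingers":50,"tx":0.07,"ty":0,"tz":0.07,"ax":0,"ay":0,"az":0},{"fingers":50,"tx":0.07,"ty":0,"tz":0.07,"ax":0,"ay":0,"az":0}]' 35; done
```

```text
t: 8.68
ee_pos: [0.5409, 0.254, 0.1863]
ee_rot: [180.0, 44.8, 94.1]
ft_force: [-3.1, 2.2, 7.6]
opening: 0.0582
t: 9.05
ee_pos: [0.5409, 0.2542, 0.1861]
ee_rot: [179.9, 44.9, 94.0]
ft_force: [-8.6, 3.3, 16.6]
opening: 0.0581
```

```bash
python3 -m handwheel '[{"fingers":50,"tx":-0.07,"ty":0,"tz":-0.07,"ax":0,"ay":0,"az":0},{"fingers":70,"tx":-0.07,"ty":0,"tz":-0.07,"ax":0,"ay":0,"az":0},{"fingers":100,"tx":-0.07,"ty":0,"tz":-0.07,"ax":0,"ay":0,"az":0},{"fingers":100,"tx":-0.07,"ty":0,"tz":-0.07,"ax":0,"ay":0,"az":0},{"fingers":100,"tx":-0.07,"ty":0,"tz":-0.07,"ax":0,"ay":0,"az":0},{"fingers":100,"tx":-0.07,"ty":0,"tz":-3,"ax":0,"ay":0,"az":0},{"fingers":100,"tx":-0.07,"ty":0,"tz":-9,"ax":0,"ay":0,"az":0},{"fingers":100,"tx":-0.07,"ty":0,"tz":-15,"ax":0,"ay":0,"az":0}]' 35
python3 - <<'E'
from h import *
im,K,V=snap('scene','c5')
print(np.round(px(K,V,[[.5503,.1265,.004],[.5503,.1265,.099]])))
im2,_,_=snap('wrist','w5')
cv2.imwrite('pics/v5.png',cv2.resize(np.vstack([im[100:400,:,::-1],im2[:,:,::-1]]),(560,600)))
to(*pose([.57,-.16,.30],0,4.07))
E
```

```text
t: 10.05
ee_pos: [0.5332, 0.3597, 0.2925]
ee_rot: [-179.9, 44.8, 94.1]
ft_force: [1.1, 0.5, 0.8]
opening: 0.0926
[[345. 256.]
 [348. 223.]]
t 10.15 pos [0.5333 0.362  0.2963] rot [179.58  44.6   93.96] open 0.0929 f [ 0.3  0.5 -0.9]
shift cm [-49.24  -0.13  24.59] turn [0.006 0.778 0.001]
```

View pics/v5.png

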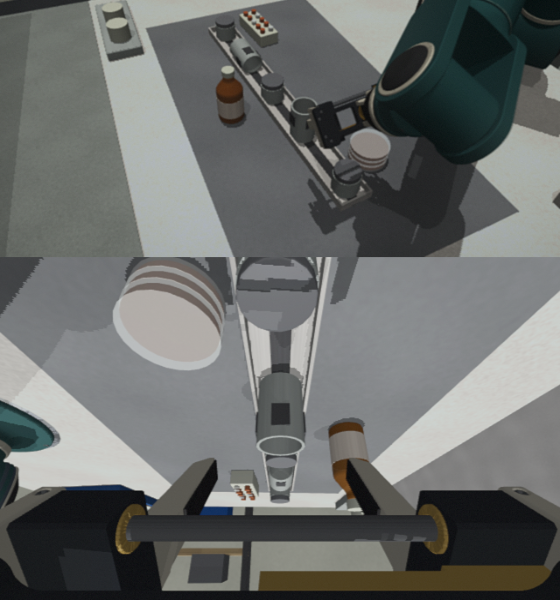

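The scene part shows tall_b standing mouth up in its bay at (303,118) px. The wrist part shows it upright at (280,415). Next is tall_a.

```bash
python3 -m handwheel '[{"fingers":100,"tx":-6,"ty":0,"tz":0,"ax":0,"ay":0.1,"az":0},{"fingers":100,"tx":-12,"ty":0,"tz":4,"ax":0,"ay":0.2,"az":0},{"fingers":100,"tx":-18,"ty":0,"tz":8,"ax":0,"ay":0.3,"az":0},{"fingers":100,"tx":-24,"ty":0,"tz":12,"ax":0,"ay":0.4,"az":0},{"fingers":100,"tx":-30,"ty":0,"tz":15,"ax":0,"ay":0.5,"az":0},{"fingers":100,"tx":-36,"ty":0,"tz":18,"ax":0,"ay":0.6,"az":0},{"fingers":100,"tx":-42,"ty":0,"tz":21,"ax":0,"ay":0.7,"az":0},{"fingers":100,"tx":-49,"ty":0,"tz":24.5,"ax":0,"ay":0.778,"az":0}]'
python3 -m handwheel '[{"fingers":100,"tx":0,"ty":0,"tz":0,"ax":0,"ay":0,"az":0},{"fingers":100,"tx":0,"ty":0,"tz":0,"ax":0,"ay":0,"az":0}]'
python3 - <<'E'
from h import *
im,K,V=snap('wrist','w6'); to(*pose([.57,-.16,.30],0,4.07))
for d in env.silhouettes('wrist','tall_a')[:3]:
    ys,xs=np.where(d['region']);print(round(d['score'],2),np.round(d['centre']),xs.min(),xs.max(),ys.min(),ys.max())
for d in env.find_in('wrist','squat_left')[:3]: print(round(d['score'],2),d['centre'],ray(K,V,d['centre'][::-1],.06))
E
```

```text
t: 11.15
ee_pos: [0.5663, -0.1074, 0.4449]
ee_rot: [180.0, 0.1, 94.1]
ft_force: [0.5, 0.2, -0.8]
opening: 0.093
t: 11.4
ee_pos: [0.5667, -0.1052, 0.4438]
ee_rot: [-179.9, 0.2, 94.1]
ft_force: [-0.2, 0.6, -0.5]
opening: 0.0929
t 11.45 pos [ 0.5668 -0.1044  0.4438] rot [-179.92    0.23   94.15] open 0.0927 f [-0.2  0.6 -0. ]
shift cm [-5.58 -0.09 -2.3 ] turn [-0.001  0.004  0.001]
0.9 [227. 322.] 300 343 193 268
0.86 [  4. 316.] 304 339 0 10
0.59 [0.8, 319.7] [0.55015658 0.09051102 0.06      ]
```

View pics/w6.png

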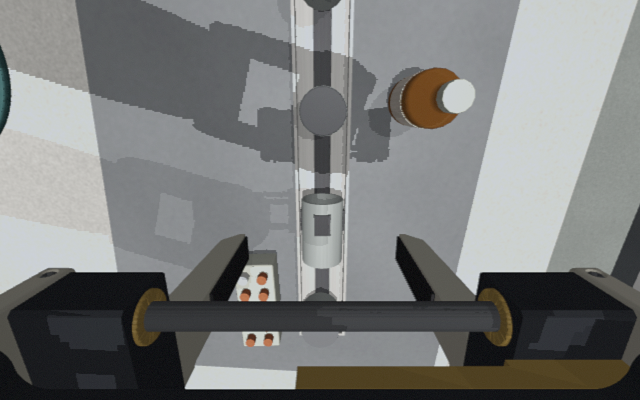

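The view shows tall_a at (322,227) px with its mouth at row 193–205. squat_right is just behind it at row 291, and the bottle is at (430,98).

Run:
```python
from h import *
im,K,V=snap('wrist')
f=lambda u,v,z: ray(K,V,(u,v),z)
g=cv2.cvtColor(im,cv2.COLOR_RGB2GRAY).astype(int)
print(g[185:215,322].tolist()); print(g[155,285:360].tolist()); print(g[250,285:360].tolist()); print(g[260:300,322].tolist())
print('mouth low',f(322,193.5,.008),'base',f(322,268,.058),'sides',f(300.5,235,.04),f(343,235,.04))
print('squat_right top far', f(320,291,.06),'squat_mid c',f(322,111,.06),'edges',f(322,134,.06))
for r in (155,170):
    pass
for d in env.find_in('wrist','reagent')[:1]: print(d,f(457,96,.15))
```

```text
[100, 100, 101, 98, 66, 58, 60, 57, 69, 119, 133, 135, 134, 135, 134, 113, 112, 111, 112, 108, 108, 187, 189, 188, 187, 187, 186, 186, 186, 188]
[99, 100, 99, 101, 101, 100, 101, 88, 84, 113, 142, 146, 116, 113, 141, 148, 149, 147, 149, 150, 148, 152, 152, 154, 153, 152, 152, 152, 127, 82, 60, 58, 61, 60, 60, 61, 63, 61, 61, 62, 63, 60, 60, 58, 60, 119, 147, 151, 149, 149, 150, 149, 148, 149, 149, 152, 152, 150, 135, 126, 109, 114, 142, 147, 126, 105, 103, 102, 103, 101, 102, 101, 104, 105, 103]
[146, 146, 146, 146, 145, 145, 147, 146, 144, 134, 130, 153, 198, 206, 172, 162, 146, 124, 127, 141, 147, 153, 159, 163, 167, 171, 174, 176, 178, 180, 184, 187, 189, 189, 190, 192, 193, 191, 190, 190, 190, 185, 185, 185, 183, 180, 178, 175, 171, 167, 163, 161, 156, 151, 137, 124, 140, 163, 143, 194, 205, 181, 155, 148, 149, 149, 149, 150, 150, 150, 150, 151, 152, 151, 151]
[189, 189, 189, 188, 189, 189, 188, 189, 188, 146, 98, 95, 96, 96, 97, 96, 97, 96, 95, 97, 96, 95, 97, 97, 96, 97, 95, 98, 94, 61, 59, 61, 59, 77, 84, 84, 84, 85, 83, 83]
mouth low [ 0.56931498 -0.13914888  0.008     ] base [ 0.576397   -0.23511322  0.058     ] sides [ 0.54231746 -0.19438724  0.04      ] [ 0.60340577 -0.1898721   0.04      ]
squat_right top far [ 0.57618433 -0.27183965  0.06      ] squat_mid c [ 0.5606704  -0.02182531  0.06      ] edges [ 0.56265608 -0.04875519  0.06      ]
{'centre': [99.3, 427.4], 'score': 0.55} [ 6.79695067e-01 -3.20352952e-04  1.50000000e-01]
```

Run:
```python
from h import *
# bottle cap top centre: triangulate wrist + scene networks/picture
im,K,V=snap('wrist'); im2,K2,V2=snap('scene','c7')
p1=(457,96)
hsv=cv2.cvtColor(im2,cv2.COLOR_RGB2HSV); m=((hsv[...,0]<18)&(hsv[...,1]>130)&(hsv[...,2]>40)).astype(np.uint8)
n,l,st,c=cv2.connectedComponentsWithStats(m[160:260,220:300]);k=1+np.argmax(st[1:,4]);print('amber scene',st[k]+[220,160,0,0,0])
for y0,x0 in [(0.0,.69),(-.01,.69),(-.02,.69),(-.02,.70),(-.03,.69)]:
    print((x0,y0),'scene base/top',np.round(px(K2,V2,[[x0,y0,0],[x0,y0,.15]])).tolist(),'wrist top',np.round(px(K,V,[x0,y0,.15])).tolist())
to(*pose([.5712,-.1695,.15],-35,4.07)); to(*pose([.5712,-.1695,.0425],-35,4.07))
```

```text
amber scene [247 191  30  29 643]
(0.69, 0.0) scene base/top [[261.0, 236.0], [257.0, 182.0]] wrist top [[468.0, 96.0]]
(0.69, -0.01) scene base/top [[260.0, 233.0], [255.0, 179.0]] wrist top [[466.0, 108.0]]
(0.69, -0.02) scene base/top [[258.0, 230.0], [253.0, 176.0]] wrist top [[463.0, 120.0]]
(0.7, -0.02) scene base/top [[254.0, 231.0], [249.0, 178.0]] wrist top [[474.0, 121.0]]
(0.69, -0.03) scene base/top [[257.0, 227.0], [252.0, 174.0]] wrist top [[461.0, 131.0]]
t 11.75 pos [ 0.5669 -0.1042  0.4445] rot [-179.97    0.23   94.2 ] open 0.0929 f [ 0.2 -0.4  0.4]
shift cm [ 3.1  -0.02 15.76] turn [ 0.    -0.607  0.002]
t 11.75 pos [ 0.5669 -0.1042  0.4445] rot [-179.97    0.23   94.2 ] open 0.0929 f [ 0.2 -0.4  0.4]
shift cm [ 3.140e+00 -2.000e-02  2.651e+01] turn [ 0.    -0.607  0.002]
```

```bash
python3 -m handwheel '[{"fingers":100,"tx":3.1,"ty":0,"tz":5,"ax":0,"ay":-0.18,"az":0},{"fingers":100,"tx":3.1,"ty":0,"tz":10,"ax":0,"ay":-0.36,"az":0},{"fingers":100,"tx":3.1,"ty":0,"tz":15.7,"ax":0,"ay":-0.54,"az":0},{"fingers":100,"tx":3.1,"ty":0,"tz":15.7,"ax":0,"ay":-0.607,"az":0},{"fingers":100,"tx":3.1,"ty":0,"tz":15.7,"ax":0,"ay":-0.607,"az":0},{"fingers":100,"tx":3.1,"ty":0,"tz":15.7,"ax":0,"ay":-0.607,"az":0}]'
python3 - <<'E'
from h import *
print(env.observe()['q'])
to(*pose([.5714,-.1695,.044],-35,4.07))
im,K,V=snap('wrist','w8');
g=lambda y,z:[.5712-(y+.1695)*.071,y,z]
print(np.round(px(K,V,[g(-.139,.062),g(-.234,.062),g(-.1695,.062),g(-.26,.06),g(-.048,.06)])))
E
```

```text
t: 12.5
ee_pos: [0.5649, -0.0746, 0.2885]
ee_rot: [179.9, 34.9, 94.1]
ft_force: [0.1, 0.0, -1.1]
opening: 0.0931
[ -3.4541015   -3.61273454 106.00225781 -35.87379396  75.48178336
   1.0462624 ]
t 12.5 pos [ 0.5649 -0.0746  0.2885] rot [179.92  34.92  94.09] open 0.0931 f [ 0.1  0.  -1.1]
shift cm [ 6.22 -0.03  8.79] turn [ 0.002 -0.001  0.   ]
[[321. 120.]
 [321. 205.]
 [321. 154.]
 [321. 219.]
 [320. -59.]]
```

View pics/w8.png

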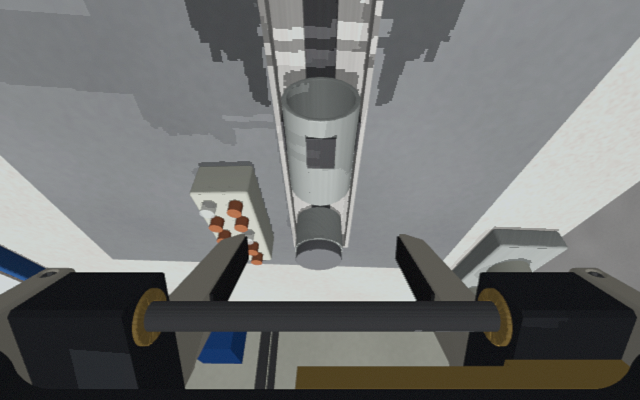

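The prediction matches: mouth rim at about row 121 and base end at about row 205, centred at column 321. Next: descend and grip.

```bash
python3 -m handwheel '[{"fingers":100,"tx":3.1,"ty":0,"tz":4.4,"ax":0,"ay":0,"az":0},{"fingers":100,"tx":6.2,"ty":0,"tz":8.8,"ax":0,"ay":0,"az":0},{"fingers":100,"tx":6.2,"ty":0,"tz":8.8,"ax":0,"ay":0,"az":0},{"fingers":100,"tx":6.2,"ty":0,"tz":8.8,"ax":0,"ay":0,"az":0},{"fingers":50,"tx":6.2,"ty":0,"tz":8.8,"ax":0,"ay":0,"az":0},{"fingers":50,"tx":6.2,"ty":0,"tz":8.8,"ax":0,"ay":0,"az":0},{"fingers":50,"tx":6.2,"ty":0,"tz":8.8,"ax":0,"ay":0,"az":0},{"fingers":50,"tx":6.2,"ty":0,"tz":8.8,"ax":0,"ay":0,"az":0}]' 35
python3 -m handwheel '[{"fingers":50,"tx":0,"ty":0,"tz":0,"ax":0,"ay":0,"az":0},{"fingers":50,"tx":0,"ty":0,"tz":0,"ax":0,"ay":0,"az":0}]' 35
python3 - <<'E'
from h import *
arc([6,12,18,24,30,36,42,48],-1,4.07,0,-35,(.0175,.0118),(.5724,-.186))
E
```

```text
t: 13.55
ee_pos: [0.5645, -0.0745, 0.1802]
ee_rot: [-180.0, 35.0, 94.1]
ft_force: [-1.5, 0.5, 6.7]
opening: 0.0582
t: 13.8
ee_pos: [0.5646, -0.0745, 0.1802]
ee_rot: [-180.0, 35.0, 94.1]
ft_force: [-3.9, 1.3, 6.2]
opening: 0.0581
now [ 0.5646 -0.0745  0.1802] [-180.    35.    94.1] grasp [ 0.5714 -0.1701  0.0434]
6 t [-2.2  -0.01 -0.58] a [0.    0.105 0.001]
12 t [-4.4  -0.01 -0.73] a [-0.     0.21   0.001]
18 t [-6.55 -0.02 -0.64] a [-0.     0.315  0.001]
24 t [-8.61 -0.02 -0.31] a [-0.     0.419  0.001]
30 t [-10.56  -0.02   0.25] a [-0.     0.524  0.001]
36 t [-12.4   -0.02   1.04] a [-0.     0.629  0.001]
42 t [-14.08  -0.02   2.04] a [-0.     0.734  0.001]
48 t [-15.6   -0.02   3.25] a [-0.     0.838  0.001]
```

```bash
python3 -m handwheel '[{"fingers":50,"tx":-2.2,"ty":0,"tz":-0.58,"ax":0,"ay":0.105,"az":0},{"fingers":50,"tx":-4.4,"ty":0,"tz":-0.73,"ax":0,"ay":0.21,"az":0},{"fingers":50,"tx":-6.55,"ty":0,"tz":-0.64,"ax":0,"ay":0.315,"az":0},{"fingers":50,"tx":-8.6,"ty":0,"tz":-0.3,"ax":0,"ay":0.419,"az":0},{"fingers":50,"tx":-10.55,"ty":0,"tz":0.25,"ax":0,"ay":0.524,"az":0},{"fingers":50,"tx":-12.4,"ty":0,"tz":1.05,"ax":0,"ay":0.629,"az":0},{"fingers":50,"tx":-14.1,"ty":0,"tz":2.05,"ax":0,"ay":0.734,"az":0},{"fingers":50,"tx":-15.6,"ty":0,"tz":3.25,"ax":0,"ay":0.838,"az":0}]' 35
python3 - <<'E'
from h import *
arc([54,60,66,72,78,84,90],-1,4.07,0,-35,(.0175,.0118),(.5724,-.182))
E
```

```text
t: 14.8
ee_pos: [0.5751, -0.2212, 0.2425]
ee_rot: [180.0, -13.2, 94.1]
ft_force: [-0.6, -0.2, -4.3]
opening: 0.0582
now [ 0.5751 -0.2212  0.2425] [180.  -13.2  94.1] grasp [ 0.5724 -0.1831  0.0799]
54 t [-1.47  0.01 -0.01] a [-0.     0.101  0.001]
60 t [-3.41  0.01  0.19] a [-0.     0.206  0.001]
66 t [-5.33  0.    0.65] a [-0.     0.311  0.001]
72 t [-7.21  0.    1.37] a [-0.     0.415  0.001]
78 t [-9.02  0.    2.34] a [-0.     0.52   0.001]
84 t [-10.76  -0.     3.54] a [-0.     0.625  0.001]
90 t [-12.4   -0.     4.97] a [-0.001  0.729  0.001]
```

```bash
python3 -m handwheel '[{"fingers":50,"tx":-1.5,"ty":0,"tz":0,"ax":0,"ay":0.101,"az":0},{"fingers":50,"tx":-3.4,"ty":0,"tz":0.2,"ax":0,"ay":0.206,"az":0},{"fingers":50,"tx":-5.3,"ty":0,"tz":0.65,"ax":0,"ay":0.311,"az":0},{"fingers":50,"tx":-7.2,"ty":0,"tz":1.37,"ax":0,"ay":0.415,"az":0},{"fingers":50,"tx":-9.0,"ty":0,"tz":2.35,"ax":0,"ay":0.52,"az":0},{"fingers":50,"tx":-10.75,"ty":0,"tz":3.55,"ax":0,"ay":0.625,"az":0},{"fingers":50,"tx":-12.4,"ty":0,"tz":4.9,"ax":0,"ay":0.729,"az":0},{"fingers":50,"tx":-12.4,"ty":0,"tz":4.9,"ax":0,"ay":0.729,"az":0}]' 35
python3 - <<'E'
from h import *
arc([90],-1,4.07,0,-35,(.0175,.0118),(.5724,-.182),ends=(.004,.004))
im,K,V=snap('side','s9'); im2,K2,V2=snap('scene')
cv2.imwrite('pics/v9.png',cv2.resize(np.hstack([im[60:240,250:450,::-1],im2[60:240,180:380,::-1]]),None,fx=2,fy=2))
E
```

```text
t: 15.8
ee_pos: [0.5829, -0.3313, 0.166]
ee_rot: [-179.9, -55.0, 94.0]
ft_force: [-1.1, -1.1, 3.7]
opening: 0.0581
now [ 0.5829 -0.3313  0.166 ] [-179.9  -55.    94. ] grasp [ 0.5732 -0.1949  0.0701]
90 t [-0.04  0.01  0.16] a [ 0.     0.001 -0.001]
```

View pics/v9.png

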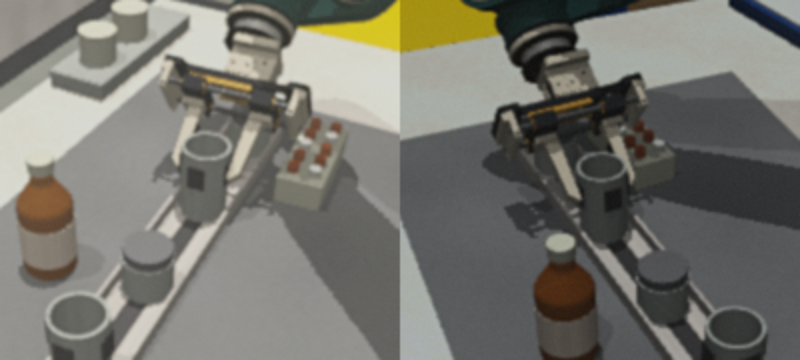

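tall_a is upright in both views, mouth at (205,150) in the left crop, and the force says it already touches the floor. Next: release and retreat.

```bash
python3 -m handwheel '[{"fingers":70,"tx":0,"ty":0,"tz":0,"ax":0,"ay":0,"az":0},{"fingers":100,"tx":0,"ty":0,"tz":0,"ax":0,"ay":0,"az":0},{"fingers":100,"tx":0,"ty":0,"tz":0,"ax":0,"ay":0,"az":0},{"fingers":100,"tx":0,"ty":0,"tz":0,"ax":0,"ay":0,"az":0},{"fingers":100,"tx":0.5,"ty":0,"tz":-3,"ax":0,"ay":0,"az":0},{"fingers":100,"tx":0.5,"ty":0,"tz":-8,"ax":0,"ay":0,"az":0},{"fingers":100,"tx":0.5,"ty":0,"tz":-13,"ax":0,"ay":0,"az":0},{"fingers":100,"tx":0.5,"ty":0,"tz":-13,"ax":0,"ay":0,"az":0}]'
python3 - <<'E'
from h import *
to(*pose([.57,-.30,.3],20,4.07)); 
im,K,V=snap('side'); im2,K2,V2=snap('scene','c10')
P=[[.5724,-.182,.004],[.5724,-.182,.099],[.5503,.1265,.004],[.5503,.1265,.099]]
print(np.round(px(K,V,P)).tolist(),np.round(px(K2,V2,P)).tolist())
cv2.imwrite('pics/v10.png',np.hstack([im[80:400,190:450,::-1],im2[80:400,220:460,::-1]]))
E
```

```text
t: 16.9
ee_pos: [0.5903, -0.4354, 0.2485]
ee_rot: [179.8, -54.6, 94.2]
ft_force: [-0.5, 0.4, -0.6]
opening: 0.0929
t 16.9 pos [ 0.5903 -0.4354  0.2485] rot [179.78 -54.62  94.2 ] open 0.0929 f [-0.5  0.4 -0.6]
shift cm [21.59 -1.03 -5.6 ] turn [ 0.002 -0.604  0.001]
[[351.0, 163.0], [353.0, 132.0], [291.0, 249.0], [289.0, 216.0]] [[282.0, 174.0], [281.0, 142.0], [345.0, 256.0], [348.0, 223.0]]
```

View pics/v10.png

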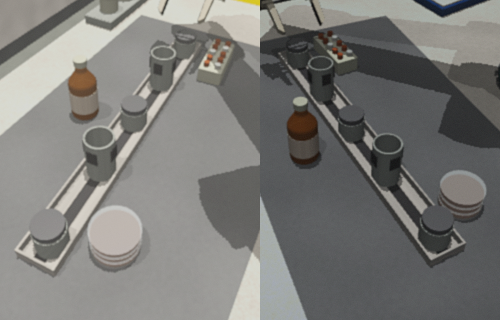

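Both tall buckets stand mouth up in their bays, at (163,65) and (99,150) px in the left view. One check for disturbance against the first pictures, then hand in.

Run:
```python
from h import *
im,K,V=snap('scene'); im2,_,_=snap('side')
for c,b in (('scene',im),('side',im2)):
    a=cv2.imread(f'pics/{c}0.png'); b=np.ascontiguousarray(b[:,:,::-1])
    ga,gb=[cv2.cvtColor(i,6) for i in (a,b)]
    for n,(x,y) in (dict(sl=(395,308),sm=(312,203),sr=(257,133),bottle=(262,212),dish=(421,273),rack=(296,132)) if c=='scene' else dict(sl=(240,316),dish=(304,316),bottle=(273,171),sm=(326,190),sr=(374,124),rack=(406,143))).items():
        t=ga[y-16:y+16,x-14:x+14]; s=gb[y-22:y+22,x-20:x+20]
        _,v,_,p=cv2.minMaxLoc(cv2.matchTemplate(s,t,cv2.TM_CCOEFF_NORMED)); print(c,n,round(v,2),'shift',p[0]-6,p[1]-6)
print(env.observe()['t'])
```

```text
scene sl 0.99 shift 0 0
scene sm 1.0 shift 0 0
scene sr 0.57 shift 0 0
scene bottle 0.99 shift 0 0
scene dish 1.0 shift 0 0
scene rack 0.73 shift 0 0
side sl 1.0 shift 0 0
side dish 0.67 shift 0 1
side bottle 1.0 shift 0 0
side sm 1.0 shift 0 0
side sr 0.55 shift 1 -1
side rack 0.79 shift 0 0
17.1
```

```bash
python3 -c "
from plant import env
print(env.job_done())"
```

```text
the job is handed in; nothing more can be done
None
```

Both tall buckets now stand upright, mouth up, on the lane floor: tall_b in the +y bay and tall_a in the −y bay. I gripped each one near its mouth and tipped it up inside the lane. I lowered tall_b until its weight came onto the floor; tall_a was already touching at the end of its tip. The job was handed in at about 17 s of the 72 s limit.

- **Upright check:** my last side and scene pictures show both buckets upright with the gripper clear of them.
- **Bystanders:** the squat buckets, bottle, dishes and rack showed no shift against the first pictures, to within 1 px. The image match was weaker for four of them: squat_right (0.55–0.57), the rack (0.73–0.79) and the dishes in the side view (0.67). I put this down to gripper and arm shadows and overlap but did not confirm it with a clear view.
- **Forces:** the highest wrist force in the readings was about 19 N, when tall_b was set down. I only read the force at the end of each move.

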